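# Seat a circuit board in its test fixture and close the side jaw

### The job

Seat the circuit board for testing: with the fingertips push its black carrier across the aluminium plate until its far edge is flush along the blue back rail, then push the red sliding jaw across until it has slid the carrier along the rail, fully home against the blue side stop, and leave it closed there. Everything is only pushed: do not pinch or lift the carrier or the jaw, touch the carrier on its black frame and never on the board with its components, keep your fingers off the jaw's rubber face, and leave the other things on the bench where they are.

Things in the scene. Friction and masses are not known exactly. Their poses are not given: they have to be found in the camera images.
- plate: Fixed aluminium fixture plate 360 (x) x 440 (y) x 10 mm lying on the bench, its top face 10 mm above the bench; origin at the centre of its underside, x away from the robot, y to the left, z up. It carries the blue back rail and side stop (see corner) and the red jaw. Position and yaw (up to 0.15 rad) differ from start to start.
- corner (a point): Plate x=+120, y=+150 mm, on its top: where the near face of the blue back rail (plate x=+120, y -30 to +190) and the inner face of the blue side stop (plate y=+150, x +20 to +100) meet, both 24 mm high, 30 and 25 mm thick. The seated carrier's far left corner lies here. Plate axes.
- carrier: Loose black plastic carrier 110 (x, depth) x 150 (y, width) x 14 mm, about 0.44 kg (slides at 2 to 4 N), flat on the plate; origin at the centre of its underside. Its rim is a black frame 10 mm wide, 14 mm tall, round the board. It starts up to 0.3 rad askew, short of the back rail, between stop and jaw. Seated, its origin is at plate x=+65, y=+75 mm and its near edge at plate x=+10 mm.
- far_left (a point): Far left lower corner of the carrier (carrier x = +55, y = +75 mm, z = 0).
- far_right (a point): Far right lower corner of the carrier (carrier x = +55, y = -75 mm, z = 0).
- pcb: The green circuit board with copper rim and components, 89 x 129 mm, fastened inside the carrier's frame, top 11 mm above the carrier's underside (3 mm below the frame's top); origin and axes the same as the carrier's. Not to be touched.
- jaw (a joint): Travel of the red jaw along the plate's +y (towards the side stop), m: 0 drawn back, up to 0.145; it stays where it is left (sliding friction about 2 N). The jaw reads 0.130 when the carrier is squeezed home between it and the side stop.
- jaw_face (a point): Centre of the jaw's black rubber face (5 mm thick, 92 x 22 mm), which looks to the plate's +y and meets the carrier's right edge; not to be touched by the fingers; 12 mm above the plate's top. At plate x = +65 mm, y = -130 mm + joint value. Plate axes.
- jaw_back (a point): Centre of the jaw's flat outer side, the one to push on; it looks to the plate's -y, 12 mm above the plate's top, at plate x=+65 mm, y=-162 mm + joint value. The jaw is a red block 92 mm long (plate x), 32 mm thick (plate y, rubber face included), its top 24.5 mm above the plate. Plate axes.
- attenuator: Bystander: steel and brass coaxial attenuator, 22 mm diameter, 34 mm tall, standing on the plate's near left part; origin at the centre of its underside.
- shield_can: Bystander: flat steel shield can 36 x 46 x 10 mm lying on the plate's far right part, to the right of the back rail; origin at the centre of its underside.
- bottle: Bystander: white bottle with red cap, 60 mm diameter, 150 mm tall, on the bench to the left of the plate; origin at the centre of its underside.
- jar: Bystander: amber jar with black cap, 60 mm diameter, 70 mm tall, on the bench to the left of the plate; origin at the centre of its underside.
- heatsink: Bystander: dark finned heatsink 56 x 56 x 32 mm on the bench to the left of the plate; origin at the centre of its underside.
- screwdriver: Bystander: screwdriver 200 mm long with a 26 mm thick yellow handle lying on the bench to the right of the plate; origin under its middle, x towards its tip.
- multimeter: Bystander: yellow hand-held multimeter 150 x 75 x 41 mm lying on the bench to the right of the plate; origin at the centre of its underside.
Things that resemble listed ones, but are neither listed nor needed, are in the scene too. There is more than one size of the carrier; the one meant has the size given above.

How it is judged:
On the way, in this order (a step that is already met when the one before it is completed fails the run):
1. the carrier's far edge is flush along the back rail, with the jaw not yet closed (x of each of far_left, far_right in the frame of corner above -0.003 m and value of joint jaw below 0.06 m), for 0.2 s.
2. the jaw is closed on the carrier, which is against both the back rail and the side stop (x of each of far_left, far_right in the frame of corner above -0.003 m and y of far_left in the frame of corner above -0.003 m and value of joint jaw above 0.127 m), for 0.2 s.
At the end, for the whole second after the job is handed in: Both far corners of the carrier are within 3 mm of the back rail, its left edge is within 3 mm of the side stop, the jaw stands closed on it (within 3 mm), and the carrier lies flat and still on the plate (all of step 2 and linear speed of carrier below 0.01 m/s and z of carrier in the frame of plate below 0.0125 m); the robot touches nothing.
It fails at once if the carrier was lifted or tipped (more than 6 mm or 0.1 rad) (z of carrier in the frame of plate above 0.016 m or angle between carrier's own z axis and vertical above 0.1 rad).
It fails at once if the fingers pressed on the circuit board or its parts (contact force between the fingers and pcb above 0.5 N).
It fails at once if a finger pressed on the jaw's rubber face (pinched it) (contact force between the fingers and jaw_c1 above 1 N).
It fails at once if another thing on the bench was moved by more than 20 mm (distance of any of attenuator, shield_can, bottle, jar, heatsink, screwdriver, multimeter from where it was at the start of the episode above 0.02 m).
It also fails if it takes over 64 s, if anything falls off the work surface, if the arm or the gripper's body presses on something with over 40 N, if the wrist force passes 120 N, or if a joint passes its speed limit or range.

### The arm

A 6-joint arm with a two-finger parallel gripper is mounted at the origin on the work surface. World frame = base frame: x ahead of the robot, y to its left, z up, the work surface at z = 0. Lengths are in m, angles in rad, forces in N, time in s.
With the tool pointing down it reaches from about 0.35 to 0.775 m from the base axis. Payload 7.3 kg.
Tool frame: the origin (TCP) lies at the very end of the fingers, on their centre line; the grasp point (between the pads) lies 19 mm behind it; z points along the fingers, y is the line along which they close (so a half turn about z gives the same grasp; the last joint's range is limited). The gripper opens to 92 mm and grips with 3 to 60 N. Pads are 19 mm wide; open, the fingers measure 130 mm over their backs; the gripper's body (75 mm by 190 mm) begins 47 mm behind the grasp point.
Start: joints at [1.067, 0.342, 1.524, -0, 1.275, -0.146], TCP at [0.184, 0.492, 0.227] pointing down, gripper open.
Joint ranges: [-2.53, 2.53], [-0.77, 2.02], [0.04, 2.7], [-1, 4.14], [0.28, 2.66], [-3.11, 3.11]. Speed limits (rad/s): [2.57, 2.57, 3.14, 3.14, 3.14, 3.14].

### API

Orientations are given as [roll, pitch, yaw] about the fixed x, y, z axes, in that order (R = Rz(yaw) Ry(pitch) Rx(roll)).
In Python, from cell import telemetry, eyes, job gives the robot as it stands.
- The arm moves only by the tool apply_moves, never from a script. Its arguments are lists of equal length, an entry for each row: "delta_pos": the shift along the world's x, y, z each as a share of 0.4 m, from -1 to 1, a list of three; "dr": the turn, a rotation vector about the world's x, y, z each as a share of 0.5 rad, from -1 to 1, a list of three; "jaw": the opening, from 0 (shut) to 1 (fully open). A call has 1 to 8 rows; each row is the pose to reach, as a shift and turn from the pose commanded when the call began; what a row does not reach only later rows make up. A row lasts 1/12 s, in which the tool goes at most 41.7 mm and 7.16 degrees, less where a joint would pass 70% of its speed; a pose out of reach is approached as far as the arm can. A call with a number of a shift or a turn outside -1 to 1 is refused whole. A call with a gripper value outside its range is refused whole. The fingers move at their own pace and stop on an object; "force" is the grip in N (left out, the last holds). Time passes only in rows, so rows that repeat a pose let the fingers close. It gives the time, the measured TCP pose, the force, the opening and the grip force at its end, in the units of the state.
- telemetry.observe(): the state, without advancing time (a new reading comes with each control period).
- eyes.read_camera(name): name is "scene" or "top"; returns the picture (480x640x3 uint8, red, green, blue); there is no depth.
- eyes.camera_model(name): a dict with "vertical_fov" (degrees; the focal length in pixels is half the picture's height over the tangent of half this angle, whatever the lens; pixels are square), "cx", "cy" (the principal point, pixels), "k1" (the pictures are not rectified: a ray, as slopes to the right and down, at radius r is drawn at 1 + k1 r^2 times it, then the intrinsics apply), "rvec" (rotation vector, rad) and "tvec" (3), from world to camera coordinates, as OpenCV has them. Camera axes: x right, y down, z forward; pixel columns grow to the right and rows downward; lengths in m; the calibration is good to about 2 mm. A picture is of the moment at which its call begins. camera_model takes no time and is no camera call.
- job.hand_in(): hands the job in; it is judged then, once.
The state is a dict: "time": time; "qpos": joint angles; "qvel": joint speeds; "joint_efforts": joint torques, N m; "tool_pos": TCP position; "tool_rot": TCP orientation; "contact_force": force on the tool from outside, world axes, zero at the start; "torque": the same for the moment, N m; "opening": finger opening in m; "grip_force": force on a finger pad.
Only numpy, scipy, OpenCV 4.12 (cv2) and the standard library are available. Lean on these libraries where they do the work, as an engineer would, in place of code of your own. Each camera call takes 0.05 s, during which the arm holds its last target. There are 200 camera calls.

## Working session

There is one attempt and no reset: what is moved stays moved. The work goes in short steps, Python scripts to look and compute and a tool call to move; the robot and the scene stay as the last step left them, time stands still between calls to the robot, and variables do not carry over. Pictures are saved under pics/ and viewed, at most 10 in all, crops included, and the job is handed in when it is done.

Besides the shell and the picture viewer there is one more tool, called after "Emit:" by a JSON object that holds its "api" and its "payload". apply_moves: Moves the arm, as the interface text tells. Its arguments: {"type":"object","properties":{"delta_pos":{"type":"array"},"dr":{"type":"array"},"jaw":{"type":"array"},"force":{"type":"number"}},"required":["delta_pos","dr","jaw"]}

```bash
mkdir -p pics; ls; cat > h.py <<'E'
import numpy as np, cv2
from cell import telemetry, eyes, job
def cam(n):
    m=eyes.camera_model(n); R=cv2.Rodrigues(np.array(m["rvec"],float))[0]; t=np.array(m["tvec"],float)
    f=240/np.tan(np.radians(m["vertical_fov"])/2); return m,R,t,f
def proj(n,P):
    m,R,t,f=cam(n); p=np.atleast_2d(P)@R.T+t; s=p[:,:2]/p[:,2:]; s=s*(1+m["k1"]*(s**2).sum(1,keepdims=True)); return s*f+[m["cx"],m["cy"]]
def unproj(n,uv,z):
    m,R,t,f=cam(n); d=(np.atleast_2d(uv)-[m["cx"],m["cy"]])/f; s=d.copy()
    for _ in range(30): s=d/(1+m["k1"]*(s**2).sum(1,keepdims=True))
    r=np.c_[s,np.ones(len(s))]@R; o=-R.T@t
    return o+r*((np.broadcast_to(z,len(s))-o[2])/r[:,2])[:,None]
E
python3 - <<'E'
from h import *
for n in("scene","top"):
    cv2.imwrite(f"pics/{n}0.png",eyes.read_camera(n)[...,::-1]); print(eyes.camera_model(n))
print(telemetry.observe())
E
```

```text
pics
{'vertical_fov': 54.563314163451224, 'cx': 313.3619933235208, 'cy': 244.29547696247846, 'k1': -0.05457030561378267, 'rvec': array([ 2.34815961,  0.78178223, -0.2786199 ]), 'tvec': array([-0.37118336, -0.17889161,  1.24683303])}
{'vertical_fov': 56.9907044931447, 'cx': 314.1525620071596, 'cy': 238.29194771001295, 'k1': -0.05870575426809388, 'rvec': array([ 2.149734 , -2.2086868,  0.0572732]), 'tvec': array([0.0135629 , 0.45918311, 0.9857474 ])}
{'time': 0.1, 'qpos': array([ 1.06702060e+00,  3.42651631e-01,  1.52491661e+00, -3.28107275e-05,
        1.27538170e+00, -1.45990647e-01]), 'qvel': array([-0.00140587, -0.00046354, -0.00568317, -0.00079623, -0.00053831,
       -0.00095772]), 'joint_efforts': array([ 1.26410134e-03, -4.32006276e+01, -2.44695675e+01,  7.19246780e-02,
        5.27190662e-02, -9.01962426e-05]), 'tool_pos': array([0.18366511, 0.49144435, 0.22611689]), 'tool_rot': array([-3.14024524e+00, -1.66405222e-04,  2.78381704e+00]), 'contact_force': array([ 0.64144225, -0.86562913, -0.68241539]), 'torque': array([ 0.02759383, -0.00955339,  0.01333503]), 'grip_force': 0.0, 'opening': 0.09150233379359439}
```

View pics/top0.png

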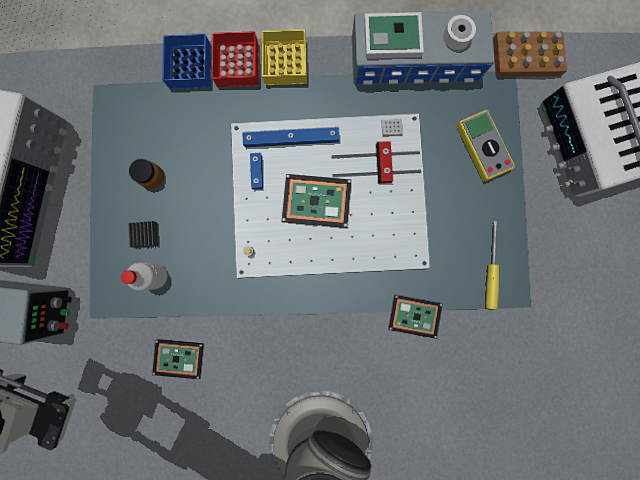

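View pics/scene0.png

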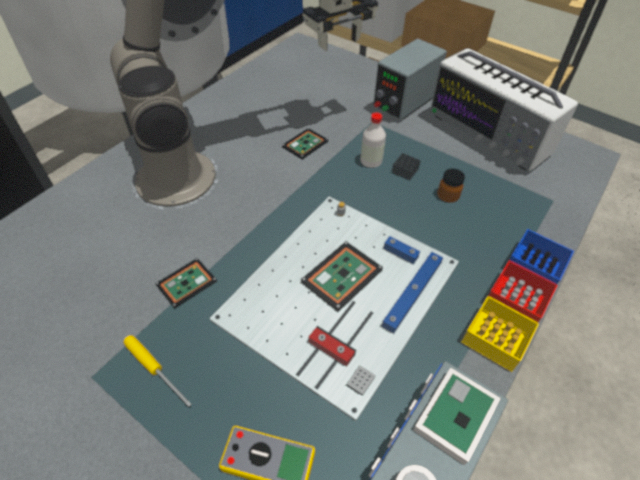

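The top view shows the plate with a carrier at (317,201), the jaw at (385,162), the back rail at (291,136) and the stop at (257,171). Four things could be taken for the carrier: (317,201) on the plate, (178,359) and (415,316) on the bench and smaller, and the board on the instrument at (393,33). I choose (317,201), which lies on the plate between stop and jaw. Next is the close crop.

```bash
python3 - <<'E'
from h import *
im=cv2.imread("pics/top0.png")[110:250,228:428]
cv2.imwrite("pics/crop0.png",cv2.resize(im,None,fx=4,fy=4,interpolation=cv2.INTER_CUBIC))
E
```

```text
(no output)
```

View pics/crop0.png

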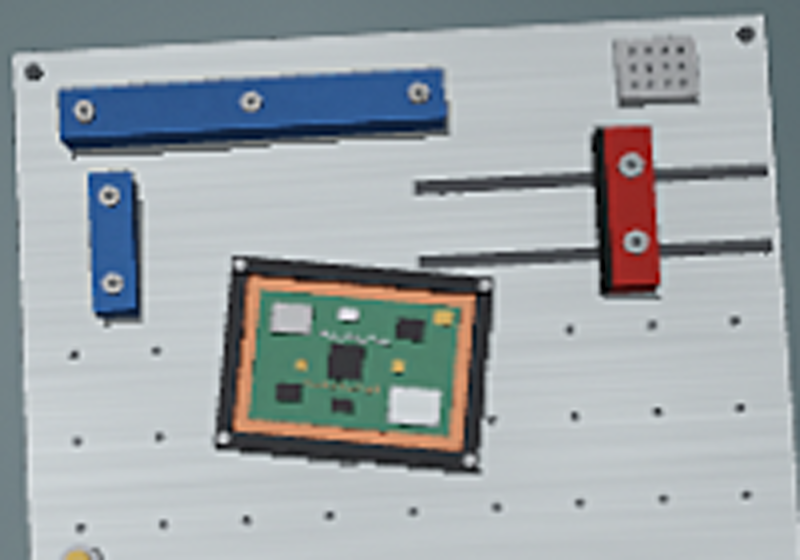

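```bash
cat >> h.py <<'E'
from scipy.optimize import least_squares
def fit(n,uv,xy,z,x0):
    "pose (x,y,yaw) of rectangle points xy at height z"
    def P(p):
        c,s=np.cos(p[2]),np.sin(p[2]); return np.c_[xy@np.array([[c,s],[-s,c]])+p[:2],np.broadcast_to(z,len(xy))]
    r=least_squares(lambda p:(proj(n,P(p))-uv).ravel(),x0); return r.x, r.fun.reshape(-1,2)
def tow(pl,xy):
    c,s=np.cos(pl[2]),np.sin(pl[2]); return np.atleast_2d(xy)@np.array([[c,s],[-s,c]])+pl[:2]
def top(pl,xy):
    c,s=np.cos(pl[2]),np.sin(pl[2]); return (np.atleast_2d(xy)-pl[:2])@np.array([[c,-s],[s,c]])
E
python3 - <<'E'
from h import *
np.set_printoptions(precision=4,suppress=True)
for n in("top","scene"):
    m,R,t,f=cam(n); print(n,-R.T@t)
g=lambda a:(np.array(a,float)+.5)/4-.5+[228,110]
A=lambda *a:np.array(a,float)
# plate corners far-left, far-right, plus near from full picture; rail top corners; stop
uv=np.vstack([g([[13,53],[764,15]]),A([237,277.5],[429,268])])
xy=A([.18,.22],[.18,-.22],[-.18,.22],[-.18,-.22])
pl,e=fit("top",uv,xy,.01,[.55,0,0]); print(pl,e)
uvr=g([[60,91],[443,69],[88,173],[132,171]]); xyr=A([.15,.19],[.15,-.03],[.1,.175],[.1,.15])
print("rail px check",proj("top",np.c_[tow(pl,xyr),[.034]*4])-uvr)
uc=g([[235,257],[494,279],[479,470],[218,446]])
print(unproj("top",uc,.024))
xc=A([.055,.075],[.055,-.075],[-.055,-.075],[-.055,.075])
c,e=fit("top",uc,xc,.024,[.5,0,0]); print(c,e)
print("carrier in plate",top(pl,c[:2]),c[2]-pl[2], "corners",top(pl,tow(c,xc)))
uj=g([[604,127],[652,125],[659,288],[608,292]]) 
print("jaw top in plate",top(pl,unproj("top",uj,.0345)[:,:2]))
# attenuator etc
print("pts world",tow(pl,[[.12,.15],[.065,-.162],[.065,0]]))
print("scene check carrier",proj("scene",np.c_[tow(c,xc),[.024]*4]),"plate",proj("scene",np.c_[tow(pl,xy),[.01]*4]))
E
```

```text
top [ 0.3912 -0.0133  1.0146]
scene [ 0.8534 -0.5221  0.8506]
[ 0.5603 -0.0349  0.0225] [[-0.0775  0.2402]
 [ 0.2585 -0.095 ]
 [-0.8318 -0.0559]
 [ 0.6525 -0.1066]]
rail px check [[-0.4949 -0.6748]
 [ 0.2873 -0.4346]
 [-0.1782 -0.075 ]
 [-0.1997 -0.1854]]
[[ 0.6073  0.0603  0.024 ]
 [ 0.5903 -0.0863  0.024 ]
 [ 0.4819 -0.0743  0.024 ]
 [ 0.4996  0.0722  0.024 ]]
[ 0.5448 -0.007  -0.1153] [[-0.384  -0.302 ]
 [ 0.671  -0.2393]
 [ 0.4009  0.1452]
 [-0.6924  0.3741]]
carrier in plate [[-0.0148  0.0282]] -0.1377537062991202 corners [[ 0.0499  0.0949]
 [ 0.0293 -0.0537]
 [-0.0796 -0.0386]
 [-0.059   0.11  ]]
jaw top in plate [[ 0.1106 -0.1183]
 [ 0.1104 -0.1454]
 [ 0.017  -0.1434]
 [ 0.0162 -0.1147]]
pts world [[ 0.6769  0.1178]
 [ 0.6289 -0.1954]
 [ 0.6253 -0.0334]]
scene check carrier [[382.1818 266.8657]
 [337.207  309.2742]
 [299.1891 279.2276]
 [344.655  240.6092]] plate [[458.347  261.2318]
 [355.2298 419.8721]
 [328.1657 196.0963]
 [208.3588 318.2837]]
```

Emit:
{"api": "apply_moves", "payload": {"delta_pos": [[0.04, -0.08, 0], [0.08, -0.16, 0], [0.12, -0.24, 0], [0.16, -0.32, 0], [0.2, -0.4, 0], [0.24, -0.48, 0], [0.28, -0.55, 0], [0.325, -0.62, 0]], "dr": [[0, 0, 0.1], [0, 0, 0.2], [0, 0, 0.3], [0, 0, 0.4], [0, 0, 0.5], [0, 0, 0.6], [0, 0, 0.7], [0, 0, 0.76]], "jaw": [1, 1, 1, 1, 1, 1, 1, 1]}}

```text
time: 0.77
tool_pos: [0.3138, 0.2421, 0.2266]
tool_rot: [-3.142, -0.0, -3.117]
contact_force: [0.5, 1.6, -0.5]
opening: 0.0915
grip_force: 0.0
```

Emit:
{"api": "apply_moves", "payload": {"delta_pos": [[0.04, -0.08, 0], [0.08, -0.16, 0], [0.12, -0.24, 0], [0.17, -0.32, 0], [0.22, -0.42, 0], [0.28, -0.52, 0], [0.327, -0.624, 0], [0.327, -0.624, 0]], "dr": [[0, 0, 0], [0, 0, 0], [0, 0, 0], [0, 0, 0], [0, 0, 0], [0, 0, 0], [0, 0, 0], [0, 0, 0]], "jaw": [1, 1, 1, 1, 1, 1, 1, 1]}}

```text
time: 1.43
tool_pos: [0.4466, -0.0104, 0.2264]
tool_rot: [-3.14, 0.001, -3.123]
contact_force: [0.3, 0.6, 0.0]
opening: 0.0918
grip_force: 0.0
```

Emit:
{"api": "apply_moves", "payload": {"delta_pos": [[0, 0, -0.08], [0, 0, -0.17], [0, 0, -0.26], [0, 0, -0.35], [0, 0, -0.43], [0, 0, -0.49], [0, 0, -0.52], [0, 0, -0.527]], "dr": [[0, 0, 0], [0, 0, 0], [0, 0, 0], [0, 0, 0], [0, 0, 0], [0, 0, 0], [0, 0, 0], [0, 0, 0]], "jaw": [1, 1, 1, 1, 1, 1, 1, 1]}}

```text
time: 2.1
tool_pos: [0.4426, -0.0052, 0.0136]
tool_rot: [3.14, -0.005, -3.119]
contact_force: [-0.6, 0.0, 0.3]
opening: 0.0918
grip_force: 0.0
```

Emit:
{"api": "apply_moves", "payload": {"delta_pos": [[0, 0, 0], [0, 0, 0]], "dr": [[0, 0, 0], [0, 0, 0]], "jaw": [1, 1]}}

```text
time: 2.27
tool_pos: [0.445, -0.0057, 0.0165]
tool_rot: [-3.142, 0.001, -3.119]
contact_force: [-0.9, -0.1, 0.9]
opening: 0.0919
grip_force: 0.0
```

```bash
python3 - <<'E'
from h import *
a=eyes.read_camera("top")[130:270,228:428,::-1]; b=eyes.read_camera("scene")[190:340,240:440,::-1]
a=cv2.resize(a,None,fx=2,fy=2,interpolation=2); b=cv2.resize(b,None,fx=4,fy=4,interpolation=2)[:600]
cv2.imwrite("pics/b1.png",b)
E
```

```text
(no output)
```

View pics/b1.png

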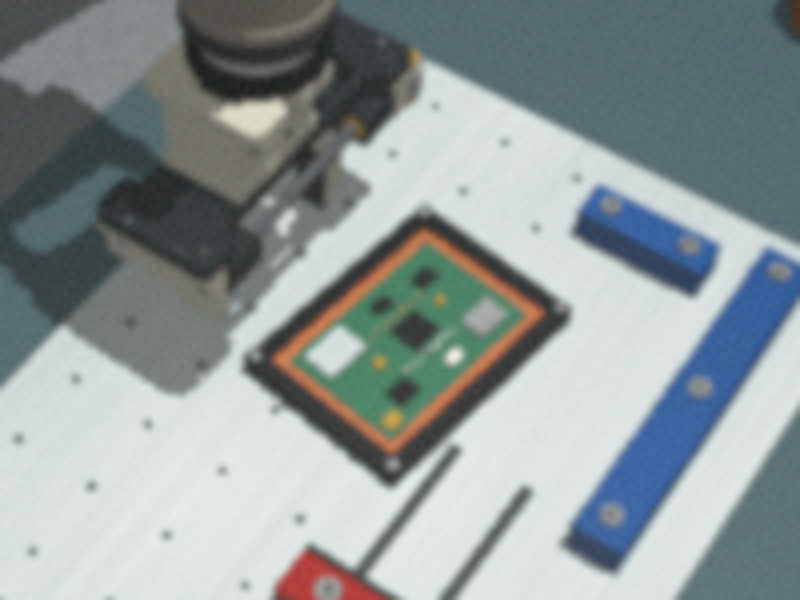

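Emit:
{"api": "apply_moves", "payload": {"delta_pos": [[0.025, 0.0005, 0], [0.05, 0.001, 0], [0.075, 0.0015, 0], [0.095, 0.002, 0], [0.115, 0.0025, 0], [0.135, 0.003, 0], [0.155, 0.0035, 0], [0.175, 0.004, 0]], "dr": [[0, 0, 0], [0, 0, 0], [0, 0, 0], [0, 0, 0], [0, 0, 0], [0, 0, 0], [0, 0, 0], [0, 0, 0]], "jaw": [1, 1, 1, 1, 1, 1, 1, 1]}}

```text
time: 3.03
tool_pos: [0.5147, -0.004, 0.016]
tool_rot: [3.141, -0.001, -3.119]
contact_force: [-4.9, -0.9, 2.9]
opening: 0.0915
grip_force: 2.2
```

Emit:
{"api": "apply_moves", "payload": {"delta_pos": [[0.015, 0.0005, 0], [0.03, 0.001, 0], [0.045, 0.0015, 0], [0.06, 0.002, 0], [0.075, 0.002, 0], [0.09, 0.0025, 0], [0.1, 0.0025, 0], [0.1, 0.0025, 0]], "dr": [[0, 0, 0], [0, 0, 0], [0, 0, 0], [0, 0, 0], [0, 0, 0], [0, 0, 0], [0, 0, 0], [0, 0, 0]], "jaw": [1, 1, 1, 1, 1, 1, 1, 1]}}

```text
time: 3.7
tool_pos: [0.5562, -0.0033, 0.016]
tool_rot: [-3.141, 0.002, -3.119]
contact_force: [0.2, 0.6, 0.2]
opening: 0.0918
grip_force: 0.0
```

```bash
python3 - <<'E'
from h import *
pl=[.5603,-.0349,.0225]; print(top(pl,telemetry.observe()["tool_pos"][:2]))
b=eyes.read_camera("scene")[190:340,280:480,::-1]
cv2.imwrite("pics/b2.png",cv2.resize(b,None,fx=4,fy=4,interpolation=2))
E
```

```text
[[-0.00334697  0.03165146]]
```

View pics/b2.png

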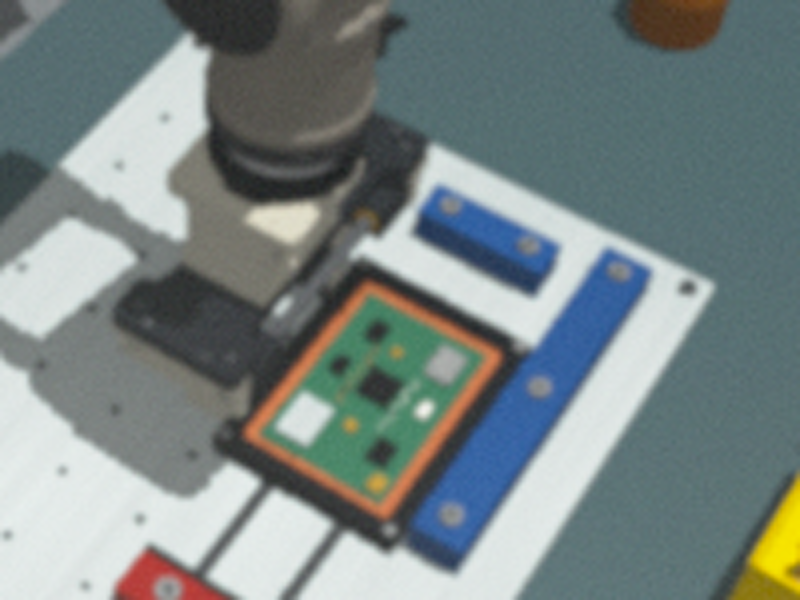

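The carrier is now square, and its far edge, crop (515,350) to (395,535), is a few mm short of the rail. I push on slowly.

Emit:
{"api": "apply_moves", "payload": {"delta_pos": [[0.003, 0, 0], [0.006, 0, 0], [0.009, 0, 0], [0.011, 0, 0], [0.013, 0, 0], [0.013, 0, 0]], "dr": [[0, 0, 0], [0, 0, 0], [0, 0, 0], [0, 0, 0], [0, 0, 0], [0, 0, 0]], "jaw": [1, 1, 1, 1, 1, 1]}}

```text
time: 4.25
tool_pos: [0.5598, -0.0032, 0.0159]
tool_rot: [3.141, -0.0, -3.119]
contact_force: [-3.1, -0.1, 2.5]
opening: 0.0918
grip_force: 1.7
```

Emit:
{"api": "apply_moves", "payload": {"delta_pos": [[0.003, 0, 0], [0.005, 0, 0], [0.005, 0, 0]], "dr": [[0, 0, 0], [0, 0, 0], [0, 0, 0]], "jaw": [1, 1, 1]}}

```text
time: 4.5
tool_pos: [0.5598, -0.0031, 0.0158]
tool_rot: [3.141, -0.005, -3.119]
contact_force: [-9.0, -0.4, 7.3]
opening: 0.092
grip_force: 4.9
```

Emit:
{"api": "apply_moves", "payload": {"delta_pos": [[0.003, 0, 0], [0.006, 0, 0], [0.006, 0, 0], [0.006, 0, 0], [0.006, 0, 0]], "dr": [[0, 0, 0], [0, 0, 0], [0, 0, 0], [0, 0, 0], [0, 0, 0]], "jaw": [1, 1, 1, 1, 1]}}

```text
time: 4.92
tool_pos: [0.56, -0.0031, 0.0156]
tool_rot: [3.141, -0.009, -3.119]
contact_force: [-16.5, -1.9, 11.6]
opening: 0.0917
grip_force: 8.4
```

```bash
python3 - <<'E'
from h import *
b=eyes.read_camera("scene")[220:340,320:480,::-1]
cv2.imwrite("pics/b3.png",cv2.resize(b,None,fx=5,fy=5,interpolation=2))
E
```

```text
(no output)
```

View pics/b3.png

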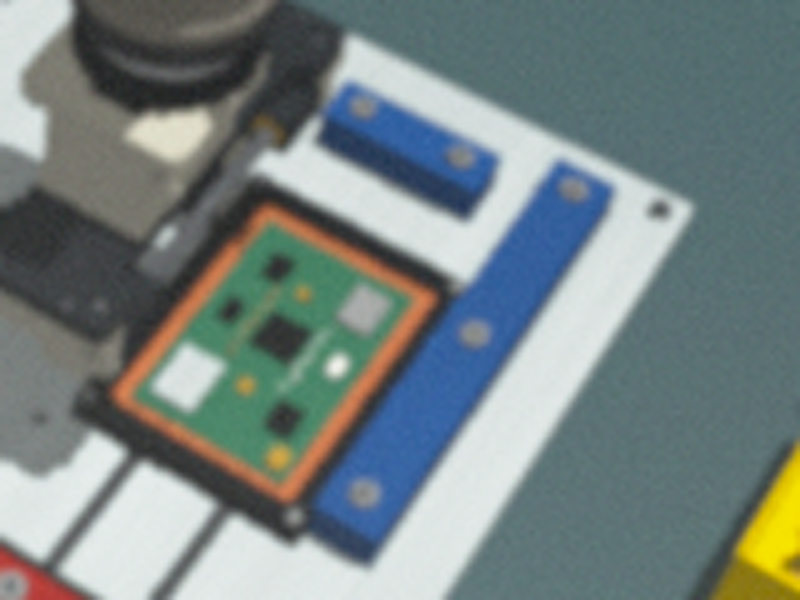

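The far edge lies against the rail from crop (455,290) to (300,520), so the carrier is flush. I back off, close the fingers and go behind the jaw.

Emit:
{"api": "apply_moves", "payload": {"delta_pos": [[-0.01, 0, 0], [-0.02, 0, 0], [-0.05, 0, 0], [-0.08, 0, 0], [-0.08, 0, 0.06], [-0.08, 0, 0.14], [-0.08, 0, 0.2], [-0.08, 0, 0.2]], "dr": [[0, 0, 0], [0, 0, 0], [0, 0, 0], [0, 0, 0], [0, 0, 0], [0, 0, 0], [0, 0, 0], [0, 0, 0]], "jaw": [1, 1, 1, 1, 1, 1, 1, 1]}}

```text
time: 5.63
tool_pos: [0.5362, -0.0037, 0.101]
tool_rot: [-3.14, 0.011, -3.119]
contact_force: [1.5, 0.6, 1.2]
opening: 0.0916
grip_force: 0.0
```

Emit:
{"api": "apply_moves", "payload": {"delta_pos": [[0.03, -0.07, 0], [0.07, -0.15, 0], [0.11, -0.25, 0], [0.15, -0.35, 0], [0.19, -0.45, 0], [0.22, -0.52, 0], [0.243, -0.5635, 0], [0.243, -0.5635, 0]], "dr": [[0, 0, 0], [0, 0, 0], [0, 0, 0], [0, 0, 0], [0, 0, 0], [0, 0, 0], [0, 0, 0], [0, 0, 0]], "jaw": [0, 0, 0, 0, 0, 0, 0, 0]}}

```text
time: 6.3
tool_pos: [0.631, -0.2335, 0.095]
tool_rot: [-3.139, 0.003, -3.123]
contact_force: [-1.1, 1.0, -0.4]
opening: 0.043
grip_force: 0.0
```

```bash
python3 - <<'E'
from h import *
pl=[.5603,-.0349,.0225]; o=telemetry.observe(); print(o["tool_pos"],top(pl,o["tool_pos"][:2]),o["opening"])
b=eyes.read_camera("scene")[240:440,260:460,::-1]
cv2.imwrite("pics/b4.png",cv2.resize(b,None,fx=3,fy=3,interpolation=2))
E
```

```text
[ 0.63099747 -0.23345212  0.09501028] [[ 0.06621253 -0.20009243]] 0.042999589288377126
```

View pics/b4.png

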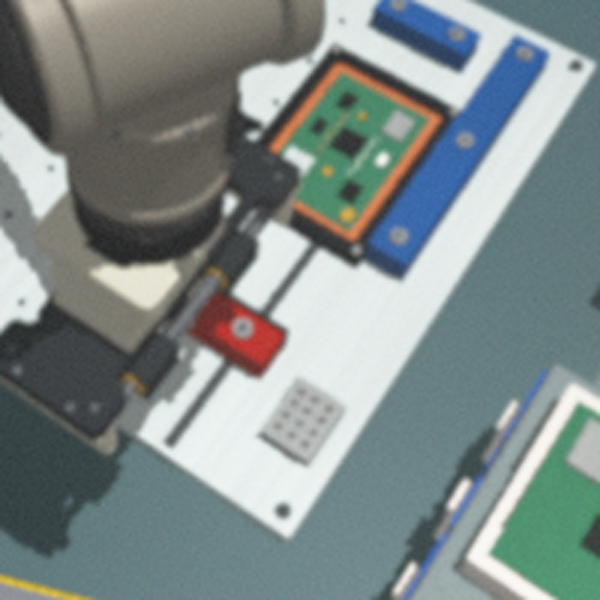

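The carrier is still flush at the rail, with the fingers above and behind the jaw. I let the fingers shut, then descend.

Emit:
{"api": "apply_moves", "payload": {"delta_pos": [[0, 0, 0], [0, 0, 0], [0, 0, 0], [0, 0, 0], [0, 0, 0], [0, 0, 0], [0, 0, 0], [0, 0, 0]], "dr": [[0, 0, 0], [0, 0, 0], [0, 0, 0], [0, 0, 0], [0, 0, 0], [0, 0, 0], [0, 0, 0], [0, 0, 0]], "jaw": [0, 0, 0, 0, 0, 0, 0, 0]}}

```text
time: 7.02
tool_pos: [0.6295, -0.2285, 0.0961]
tool_rot: [3.142, 0.0, -3.119]
contact_force: [0.1, -0.3, 1.0]
opening: 0.0001
grip_force: 0.0
```

Emit:
{"api": "apply_moves", "payload": {"delta_pos": [[0, 0, -0.04], [0, 0, -0.08], [0, 0, -0.12], [0, 0, -0.15], [0, 0, -0.175], [0, 0, -0.19], [0, 0, -0.195], [0, 0, -0.195]], "dr": [[0, 0, 0], [0, 0, 0], [0, 0, 0], [0, 0, 0], [0, 0, 0], [0, 0, 0], [0, 0, 0], [0, 0, 0]], "jaw": [0, 0, 0, 0, 0, 0, 0, 0]}}

```text
time: 7.68
tool_pos: [0.6294, -0.2286, 0.0177]
tool_rot: [3.141, -0.0, -3.119]
contact_force: [0.6, 0.1, -0.4]
opening: 0.0006
grip_force: 0.0
```

Emit:
{"api": "apply_moves", "payload": {"delta_pos": [[-0.0005, 0.025, 0], [-0.001, 0.05, 0], [-0.0015, 0.07, 0], [-0.002, 0.09, 0], [-0.0025, 0.11, 0], [-0.003, 0.13, 0], [-0.0035, 0.15, 0], [-0.004, 0.17, 0]], "dr": [[0, 0, 0], [0, 0, 0], [0, 0, 0], [0, 0, 0], [0, 0, 0], [0, 0, 0], [0, 0, 0], [0, 0, 0]], "jaw": [0, 0, 0, 0, 0, 0, 0, 0]}}

```text
time: 8.35
tool_pos: [0.6282, -0.1601, 0.0184]
tool_rot: [-3.141, 0.001, -3.119]
contact_force: [0.6, -2.9, 1.9]
opening: 0.0006
grip_force: 1.4
```

Emit:
{"api": "apply_moves", "payload": {"delta_pos": [[0, 0.015, 0], [-0.0005, 0.03, 0], [-0.001, 0.045, 0], [-0.0015, 0.06, 0], [-0.002, 0.075, 0], [-0.002, 0.09, 0], [-0.0025, 0.105, 0], [-0.003, 0.12, 0]], "dr": [[0, 0, 0], [0, 0, 0], [0, 0, 0], [0, 0, 0], [0, 0, 0], [0, 0, 0], [0, 0, 0], [0, 0, 0]], "jaw": [0, 0, 0, 0, 0, 0, 0, 0]}}

```text
time: 9.02
tool_pos: [0.6269, -0.1126, 0.018]
tool_rot: [-3.141, 0.001, -3.119]
contact_force: [1.4, -4.8, 2.3]
opening: 0.0004
grip_force: 2.6
```

```bash
python3 - <<'E'
from h import *
pl=[.5603,-.0349,.0225]; o=telemetry.observe(); print(o["tool_pos"],top(pl,o["tool_pos"][:2]),o["opening"])
b=eyes.read_camera("scene")[220:370,320:480,::-1]
cv2.imwrite("pics/b5.png",cv2.resize(b,None,fx=4,fy=4,interpolation=2))
E
```

```text
[ 0.62686834 -0.11263099  0.01800226] [[ 0.06480269 -0.07920898]] 0.0003774248569007474
```

View pics/b5.png

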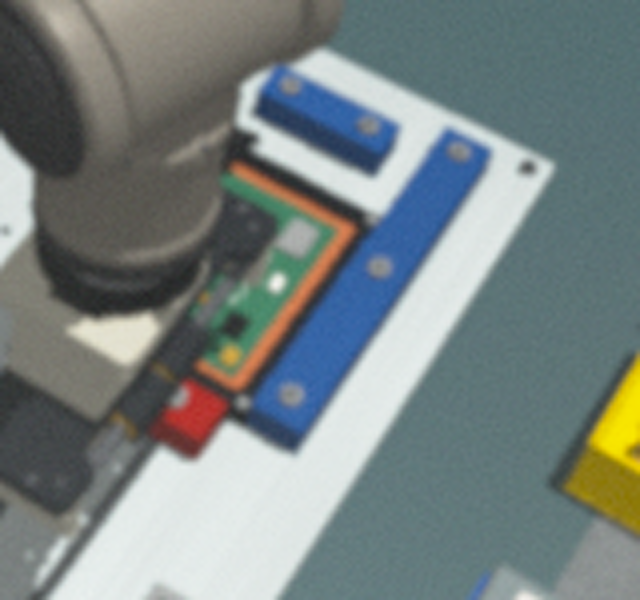

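The jaw at crop (190,415) now pushes the carrier, and the carrier stays flush along the rail. I continue.

Emit:
{"api": "apply_moves", "payload": {"delta_pos": [[0, 0.01, 0], [0, 0.02, 0], [-0.0005, 0.03, 0], [-0.001, 0.04, 0], [-0.001, 0.05, 0], [-0.001, 0.056, 0], [-0.001, 0.06, 0], [-0.001, 0.06, 0]], "dr": [[0, 0, 0], [0, 0, 0], [0, 0, 0], [0, 0, 0], [0, 0, 0], [0, 0, 0], [0, 0, 0], [0, 0, 0]], "jaw": [0, 0, 0, 0, 0, 0, 0, 0]}}

```text
time: 9.73
tool_pos: [0.6262, -0.0886, 0.0179]
tool_rot: [-3.142, -0.0, -3.119]
contact_force: [1.3, -3.2, 1.1]
opening: 0.0006
grip_force: 1.6
```

Emit:
{"api": "apply_moves", "payload": {"delta_pos": [[0, 0.003, 0], [0, 0.006, 0], [0, 0.009, 0], [0, 0.011, 0], [0, 0.011, 0]], "dr": [[0, 0, 0], [0, 0, 0], [0, 0, 0], [0, 0, 0], [0, 0, 0]], "jaw": [0, 0, 0, 0, 0]}}

```text
time: 10.15
tool_pos: [0.6262, -0.0845, 0.018]
tool_rot: [-3.141, -0.0, -3.119]
contact_force: [0.5, -4.5, 1.1]
opening: 0.0004
grip_force: 2.3
```

Emit:
{"api": "apply_moves", "payload": {"delta_pos": [[0, 0.003, 0], [0, 0.006, 0], [0, 0.009, 0], [0, 0.009, 0]], "dr": [[0, 0, 0], [0, 0, 0], [0, 0, 0], [0, 0, 0]], "jaw": [0, 0, 0, 0]}}

```text
time: 10.48
tool_pos: [0.6262, -0.0816, 0.018]
tool_rot: [-3.14, -0.0, -3.119]
contact_force: [1.3, -7.7, 0.7]
opening: 0.0004
grip_force: 3.8
```

Emit:
{"api": "apply_moves", "payload": {"delta_pos": [[0, 0.003, 0], [0, 0.006, 0], [0, 0.006, 0]], "dr": [[0, 0, 0], [0, 0, 0], [0, 0, 0]], "jaw": [0, 0, 0]}}

```text
time: 10.73
tool_pos: [0.6262, -0.0814, 0.018]
tool_rot: [-3.137, -0.0, -3.119]
contact_force: [-0.2, -16.3, 0.8]
opening: 0.0002
grip_force: 7.9
```

The push has stalled with force rising, so the carrier is home. I hold briefly, then back away and lift.

Emit:
{"api": "apply_moves", "payload": {"delta_pos": [[0, 0.003, 0], [0, 0.003, 0], [0, 0.003, 0], [0, 0.003, 0]], "dr": [[0, 0, 0], [0, 0, 0], [0, 0, 0], [0, 0, 0]], "jaw": [0, 0, 0, 0]}}

```text
time: 11.07
tool_pos: [0.6262, -0.0814, 0.0181]
tool_rot: [-3.136, 0.0, -3.12]
contact_force: [-0.8, -19.3, 0.2]
opening: 0.0003
grip_force: 9.8
```

Emit:
{"api": "apply_moves", "payload": {"delta_pos": [[0, -0.01, 0], [0, -0.02, 0], [0, -0.05, 0], [0, -0.08, 0], [0, -0.08, 0.1], [0, -0.08, 0.2], [-0.05, -0.15, 0.3], [-0.1, -0.2, 0.4]], "dr": [[0, 0, 0], [0, 0, 0], [0, 0, 0], [0, 0, 0], [0, 0, 0], [0, 0, 0], [0, 0, 0], [0, 0, 0]], "jaw": [0, 0, 0, 0, 0, 0, 0, 0]}}

```text
time: 11.73
tool_pos: [0.5935, -0.1497, 0.1644]
tool_rot: [3.141, 0.0, -3.118]
contact_force: [-0.3, -1.1, -0.5]
opening: 0.0006
grip_force: 0.0
```

Emit:
{"api": "apply_moves", "payload": {"delta_pos": [[-0.08, -0.02, 0], [-0.16, -0.04, 0], [-0.24, -0.06, 0], [-0.32, -0.08, 0], [-0.4, -0.1, 0], [-0.4, -0.1, 0], [-0.4, -0.1, 0], [-0.4, -0.1, 0]], "dr": [[0, 0, 0], [0, 0, 0], [0, 0, 0], [0, 0, 0], [0, 0, 0], [0, 0, 0], [0, 0, 0], [0, 0, 0]], "jaw": [0, 0, 0, 0, 0, 0, 0, 0]}}

```text
time: 12.4
tool_pos: [0.4342, -0.1897, 0.1635]
tool_rot: [-3.141, 0.001, -3.12]
contact_force: [0.6, 0.4, -0.3]
opening: 0.0006
grip_force: 0.0
```

```bash
python3 - <<'E'
from h import *
b=eyes.read_camera("top")[110:220,228:388,::-1]
cv2.imwrite("pics/b6.png",cv2.resize(b,None,fx=5,fy=5,interpolation=2))
E
```

```text
(no output)
```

View pics/b6.png

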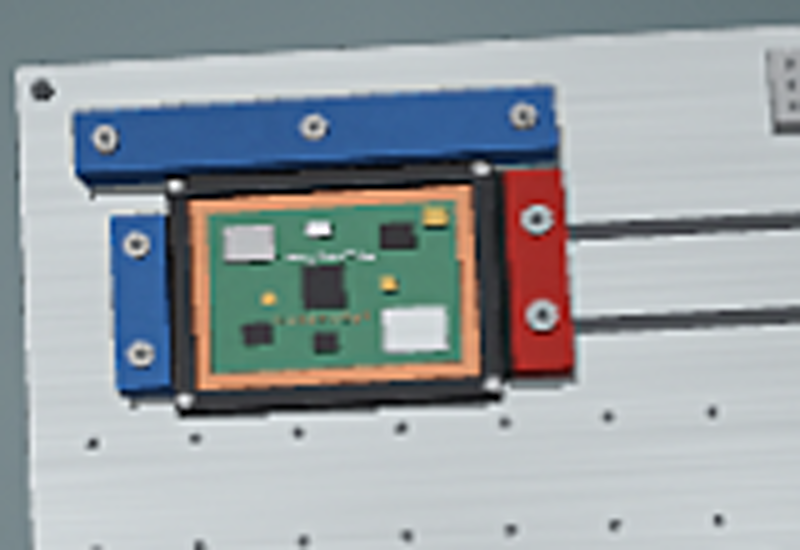

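The carrier sits in the corner: its far edge (170,180) to (497,162) is along the rail, its left edge is at the stop and the jaw is closed on its right edge. I check numerically, then hand in.

```bash
python3 - <<'E'
from h import *
np.set_printoptions(precision=4,suppress=True)
pl=np.array([.5603,-.0349,.0225])
x=np.array([[.12,.15],[.12,0],[.01,0],[.01,.15]])
print(((proj("top",np.c_[tow(pl,x),[.024]*4])-[228,110]+.5)*5-.5))
# rail near-top edge and jaw back for comparison
print(((proj("top",np.c_[tow(pl,[[.12,-.03],[.12,.19],[.111,-.032],[.019,-.032]]),[.034,.034,.0345,.0345]])-[228,110]+.5)*5-.5))
E
```

```text
[[165.558  175.9168]
 [492.5558 158.3299]
 [505.0287 395.7332]
 [174.8605 412.8815]]
[[559.0001 148.6122]
 [ 74.942  174.7386]
 [564.5471 167.4903]
 [575.6726 368.0961]]
```

```bash
python3 -c "
from cell import job
print(job.hand_in())"
```

```text
the job is handed in; nothing more can be done
None
```

The carrier is pushed flush along the back rail and home against the side stop, the jaw is left closed on it, and the job is handed in at about 12.5 s; the result was not reported back, but the contact forces and the last top picture both showed it seated.

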